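# Set the depth of a watch-case press

## Task

Set the depth of the watchmaker's press: turn the fluted ring on top of it clockwise until the white pusher just touches the watch back, feeling for it and pressing only gently, then turn the ring back three clicks from there and let go. Leave everything else on the bench alone.

Things in the scene. Friction and masses are not known exactly. Their poses are not given: they have to be found in the camera images.
- ring_grip (a point): Setting ring on top of the press: fluted steel cylinder, axis upright, 48 mm in diameter, 40 mm tall, free all round; it turns in place without rising. This point is on its axis, 23 mm above its lower edge and 17 mm below its flat top, 181 mm above the bench. A brass button and a pip stand 3 mm above the top. z is up; x points to the pip and turns with the ring.
- ring (a joint): Ring angle, rad, 0 at the start; grows clockwise seen from above, which lowers the pusher 4 mm per rad; range -1.4 to 2.1. 20 clicks a turn: notches at 0 and every 0.314 rad (1.26 mm of pusher travel). Getting over a click takes up to about 0.05 N m, either way; the ring stays in the notch where it is left. The first touch lies 0.6 to 1.4 rad clockwise of the start, differently each time.
- press: Grey-green C-shaped press, fixed to the bench: base 100 x 150 x 24 mm, upright on its +y side, head 152 mm high at most with a thin scale on it up to 156 mm; the ring begins 158 mm up. Origin: centre of its underside; the ring, pusher and watch are on the upright axis 20 mm to its -y side.
- pusher: The press's pusher: a white plastic disc 26 mm across on a steel rod, on the ring's axis, hanging under the press's head; it moves up and down with the ring. Origin: centre of its underside, z up. Past the first touch on the watch each 0.1 rad of the ring adds about 30 to 40 N on the watch and 0.12 to 0.16 N m to the moment that turns the ring. Under 10 N is no proper touch; more than 80 N harms the watch.
- bed: Steel socket on the press's base, 34 mm across, 10 mm tall, on the ring's axis, with all it carries: a post, and on it a white bed with a round steel watch case, 39 mm across, back up under the pusher. Origin: the socket's underside, 24 mm above the bench. The post's height, and so that of the watch back, differs each time and is not given.
- ring_mark (a point): The pip on the ring's top, 16.5 mm from the axis; it turns with the ring.
- pointer: Drag hand (max pointer): flat brass pointer on the scale under the ring, tip 39 mm from the axis. Origin on the axis; x towards its tip. The ring carries it along clockwise from the start (its x and the ring's x then agree) and leaves it at the farthest point reached, so afterwards the angle from hand to pip, anticlockwise, is what the ring has been backed off..
- loupe: Not part of the job, to be left alone: black eye loupe standing on its narrow end, 38 mm across, 32 mm high; its origin is under its middle, at the bench.
- jar: Not part of the job, to be left alone: glass jar with a red cap, 60 mm across, 62 mm high; its origin is under its middle, at the bench.
- tin: Not part of the job, to be left alone: flat round tin, 48 mm across, 18 mm high; its origin is under its middle, at the bench.
- driver: Not part of the job, to be left alone: small screwdriver lying down, 130 mm long; its origin is under its middle, at the bench.
- brush: Not part of the job, to be left alone: brush lying down, 160 mm long; its origin is under its middle, at the bench.
- oil_cup: Not part of the job, to be left alone: small white open cup, 44 mm across, 20 mm high; its origin is under its middle, at the bench.
- pot: Not part of the job, to be left alone: amber jar with a black cap, 48 mm across, 50 mm high; its origin is under its middle, at the bench.
Mind the look-alikes: they are no part of the job. What is shaped like the press but pink or purple is not meant.

How it is judged:
By the outcome, as a careful person would: the job done as asked, in the order asked, and still so for the second after the job is handed in, with the robot touching nothing.
It also fails if it takes over 67 s, if anything falls off the work surface, if the arm or the gripper's body presses on something with over 40 N, if the wrist force passes 120 N, or if a joint passes its speed limit or range.

## Robot

A 7-joint arm with a two-finger parallel gripper is mounted at the origin on the work surface. World frame = base frame: x ahead of the robot, y to its left, z up, the work surface at z = 0. Lengths are in m, angles in rad, forces in N, time in s.
With the tool pointing down it reaches from about 0.425 to 1.025 m from the base axis. Payload 3.6 kg.
Tool frame: the origin (TCP) lies at the centre of the arm's flange, where the gripper is bolted on; the fingertips stand tcp_to_tips ahead of it and the grasp point (between the pads) lies 155 mm ahead of it (tcp_to_tips is the distance from the TCP to the fingertips, in m); x points along the fingers, y is the direction in which the jaws open and shut, and the axes are right-handed (so a half turn about x gives the same grasp; the last joint's range is limited). The gripper opens to 85 mm and grips with 20 to 120 N. Pads are 22 mm wide; open, the fingers measure 114 mm over their backs; the gripper's body (76 mm by 85 mm) begins 54 mm behind the grasp point. The pads swing forward as they close: fully open they stand 13 mm farther back than shut.
Start: joints at [1.157, 0.591, 0.048, 1.609, -0.033, 0.943, -0.034], TCP at [0.228, -0.688, 0.405] pointing down, gripper open.
Joint ranges: [-2.69, 2.69], [-0.47, 2.24], [-1.27, 1.36], [0.19, 2.51], [-1.53, 4.68], [0.08, 2.07], [-3.09, 3.09]. Speed limits (rad/s): [2.57, 2.57, 3.14, 3.14, 3.14, 3.14, 3.14].

## Interface

Orientations are given as [roll, pitch, yaw] about the fixed x, y, z axes, in that order (R = Rz(yaw) Ry(pitch) Rx(roll)).
In Python, from plant import * gives the robot as it stands.
- The arm moves only by the tool carry_out, never from a script. Its argument "moves" is a list of rows, each a list of 7 numbers: the opening, from -1 (shut) to 1 (fully open), then the shift along the tool's x, y, z normalised to -1 to 1, where 1 is 0.2 m, then the turn, a rotation vector about the tool's x, y, z normalised to -1 to 1, where 1 is 8 degrees. A call has 1 to 20 rows; each row shifts and turns the pose as measured when the row begins, along the tool's axes as they then stand; what a row does not reach is not made up. A row lasts 1/8 s, in which the tool goes at most 62.5 mm and 10.7 degrees, less where a joint would pass 70% of its speed; a pose out of reach is approached as far as the arm can. A call with a number of a shift or a turn outside -1 to 1 is refused whole. A call with a gripper value outside its range is refused whole. The fingers move at their own pace and stop on an object; the grip force is fixed at half the most. Time passes only in rows, so rows that do not move let the fingers close. It gives the time, the measured TCP pose, the force and the opening at its end, in the units of the state.
- get_state(): the state, without advancing time (a new reading comes with each control period).
- get_image(name): name is "side" or "top" or "wrist"; returns a dict with "pixels" (400x640x3 uint8, blue, green, red), "mtx" (3x3 intrinsics, pixels), "view" (4x4, takes a point from world to camera coordinates); the wrist camera has in their place "hand_eye" (4x4, takes a point from camera to tool coordinates, whose origin is the TCP and whose axes are the tool frame's). Camera axes: x right, y down, z forward; pixel columns grow to the right and rows downward; lengths in m; the calibration is good to about 2 mm. A picture is of the moment at which its call begins: read the wrist's pose just before it. There is no depth.
- close_job(): hands the job in, once; it reports no verdict.
The state is a dict: "time_s": time; "qpos": joint angles; "qd": joint speeds; "tau": joint torques, N m; "tool_pos": TCP position; "ee_rot": TCP orientation; "wrist_force": force on the tool from outside, world axes, zero at the start; "moment": the same for the moment, N m; "gripper_width": finger opening in m.
Only numpy, scipy, OpenCV 4.12 (cv2) and the standard library are available. Lean on these libraries where they do the work, as an engineer would, in place of code of your own. Each camera call takes 0.05 s, during which the arm holds its last target. There are 200 camera calls.

## Working session

There is one attempt and no reset: what is moved stays moved. The work goes in short steps, Python scripts to look and compute and a tool call to move; the robot and the scene stay as the last step left them, time stands still between calls to the robot, and variables do not carry over. Pictures are saved under pics/ and viewed, about 8 in all and at most 12, crops included, and the job is handed in when it is done.

Besides the shell and the picture viewer there is one more tool, called after "Call:" as name([rows], argument=value, ...), one row to a line, values as JSON. carry_out: Moves the arm, as the interface text tells. Its arguments: {"type":"object","properties":{"moves":{"type":"array"}},"required":["moves"]}

```bash
ls; mkdir -p pics; python3 - <<'E'
from plant import *
import cv2,numpy as np
s=get_state();print(s)
for n in("top","side"):
    d=get_image(n);cv2.imwrite(f"pics/{n}0.png",d["pixels"]);print(n,np.round(d["mtx"],1).tolist(),np.round(d["view"],4).tolist())
d=get_image("wrist");print(np.round(d["hand_eye"],4).tolist(),np.round(d["mtx"],1).tolist())
E
```

```text
pics
{'time_s': 0.0, 'qpos': array([ 1.15752124,  0.59219122,  0.04834556,  1.60983198, -0.03332152,
        0.94269183, -0.03372178]), 'qd': array([ 1.98162405e-03, -5.26005053e-05,  7.31950453e-04,  8.53093196e-04,
       -9.19977486e-04, -8.04901304e-05,  8.75020500e-04]), 'tau': array([ 5.14896328e-04, -5.48691273e+01,  1.54677484e+00, -1.98124444e+01,
        9.35381802e-03,  8.78342864e-03,  8.66523813e-07]), 'tool_pos': array([ 0.22777707, -0.68783508,  0.40348606]), 'ee_rot': array([-1.50961515,  1.56848008,  1.95176046]), 'wrist_force': array([ 0.48837325,  0.31878499, -1.22311667]), 'moment': array([-0.04136944, -0.04765068, -0.0101507 ]), 'gripper_width': 0.08542699107476126}
top [[364.2, 0.0, 317.2], [0.0, 364.2, 199.1], [0.0, 0.0, 1.0]] [[0.0388, -0.9992, 0.0062, -0.0267], [-0.977, -0.0392, -0.2097, 0.5777], [0.2097, 0.0021, -0.9778, 0.9505], [0.0, 0.0, 0.0, 1.0]]
side [[386.5, 0.0, 313.7], [0.0, 386.5, 200.3], [0.0, 0.0, 1.0]] [[0.9531, -0.3028, -0.0032, -0.5275], [-0.2135, -0.6646, -0.716, 0.2217], [0.2147, 0.6831, -0.6981, 0.9463], [0.0, 0.0, 0.0, 1.0]]
[[-0.0008, -0.2586, 0.966, 0.0302], [1.0, 0.0007, 0.001, -0.001], [-0.0009, 0.966, 0.2586, -0.0662], [0.0, 0.0, 0.0, 1.0]] [[360.3, 0.0, 315.5], [0.0, 360.3, 198.0], [0.0, 0.0, 1.0]]
```

View pics/top0.png

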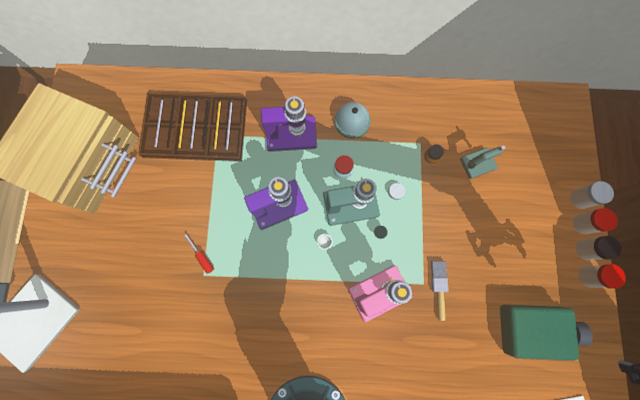

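View pics/side0.png

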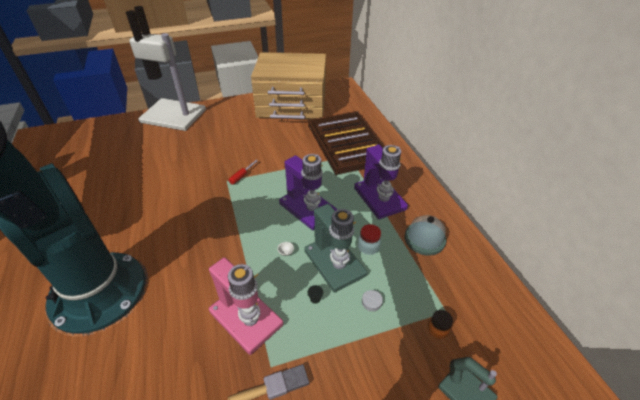

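Candidates (top view): the grey-green press with its ring at (366,187); purple presses at (279,187) and (294,105); a pink one at (400,292); and a small grey-green clamp without a ring at (480,160). The press at (366,187) fits on both colour and shape. I'll confirm that in a crop and locate it.

```bash
cat > h.py <<'E'
import numpy as np,cv2
from scipy.spatial.transform import Rotation as R
def ray(d,uv,T=None):
    k=np.linalg.inv(d["mtx"])@np.array([uv[0],uv[1],1.])
    M=np.linalg.inv(d["view"]) if T is None else T@d["hand_eye"]
    return M[:3,3],M[:3,:3]@k
def onz(d,uv,z,T=None):
    o,v=ray(d,uv,T);return o+v*(z-o[2])/v[2]
def tool(s):
    T=np.eye(4);T[:3,:3]=R.from_euler("xyz",s["ee_rot"]).as_matrix();T[:3,3]=s["tool_pos"];return T
E
python3 - <<'E'
from plant import *
from h import *
s=get_state();T=tool(s);print(np.round(T,4).tolist())
out=[]
for n,c in(("top",(366,187)),("side",(342,216))):
    d=get_image(n);p=d["pixels"];x0,y0=c[0]-40,c[1]-40
    cr=p[y0:y0+90,x0:x0+80];out.append(cv2.resize(cr,None,fx=5,fy=5,interpolation=cv2.INTER_CUBIC))
    h=cv2.cvtColor(cr,cv2.COLOR_BGR2HSV);m=cv2.inRange(h,(15,120,120),(32,255,255))
    nn,_,st,ce=cv2.connectedComponentsWithStats(m)
    for i in range(1,nn):
        if st[i,4]>8: 
            uv=ce[i]+[x0,y0];print(n,st[i,4],uv,onz(d,uv,0.2))
cv2.imwrite("pics/c1.png",np.hstack(out))
E
```

```text
[[-0.0007, 0.3144, -0.9493, 0.2278], [0.0016, -0.9493, -0.3144, -0.6879], [-1.0, -0.0018, 0.0001, 0.4038], [0.0, 0.0, 0.0, 1.0]]
top 43 [366.3255814 187.1627907] [ 0.58268081 -0.12130124  0.2       ]
```

View pics/c1.png

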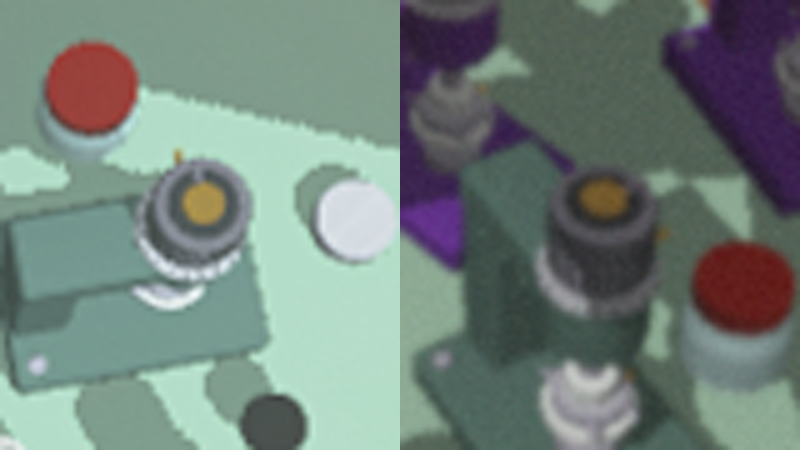

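The crop confirms it: a grey-green body, a steel ring with a brass button at (366,187), pip and drag hand towards +x. The ring axis is at about (0.583, -0.121). Moving above it.

Call:
carry_out([
  [1,-0.0125,-0.178,-0.215,0,0,0],
  [1,-0.0125,-0.178,-0.215,0,0,0],
  [1,-0.0125,-0.178,-0.215,0,0,0],
  [1,-0.0125,-0.178,-0.215,0,0,0],
  [1,-0.0125,-0.178,-0.215,0,0,0],
  [1,-0.0125,-0.178,-0.215,0,0,0],
  [1,-0.0125,-0.178,-0.215,0,0,0],
  [1,-0.0125,-0.178,-0.215,0,0,0],
  [1,-0.0125,-0.178,-0.215,0,0,0],
  [1,-0.0125,-0.178,-0.215,0,0,0],
  [1,0,0,0,0,0,0],
])

```text
time_s: 1.62
tool_pos: [0.5342, -0.2016, 0.4287]
ee_rot: [2.296, 1.567, -0.527]
wrist_force: [0.8, -0.9, -0.2]
gripper_width: 0.0854
```

```bash
python3 - <<'E'
from plant import *
from h import *
s=get_state();T=tool(s);print(s["time_s"],s["qpos"].round(3),np.round(T,4).tolist(),s["moment"],s["wrist_force"])
print(globals().get("tcp_to_tips"))
d=get_image("wrist");cv2.imwrite("pics/w1.png",d["pixels"])
print("tool shift to (.583,-.121,.43):",T[:3,:3].T@(np.array([.583,-.121,.43])-T[:3,3])/0.2)
E
```

```text
1.625 [ 0.308  0.369 -0.035  1.938  0.018  0.831 -0.99 ] [[0.0032, 0.3127, -0.9498, 0.5342], [-0.0019, -0.9498, -0.3127, -0.2016], [-1.0, 0.0028, -0.0025, 0.4287], [0.0, 0.0, 0.0, 1.0]] [-0.00066467  0.03277917  0.04114751] [ 0.75711604 -0.93793161 -0.23864838]
0.1734
tool shift to (.583,-.121,.43): [-0.00634771 -0.30646192 -0.35765782]
```

Call:
carry_out([
  [1,0,-0.15,-0.18,0,0,0],
  [1,0,-0.156,-0.178,0,0,0],
  [1,0,0,0,-1,0,0],
  [1,0,0,0,-1,0,0],
  [1,0,0,0,-1,0,0],
  [1,0,0,0,-1,0,0],
  [1,0,0,0,-1,0,0],
  [1,0,0,0,-1,0,0],
  [1,0,0,0,-1,0,0],
  [1,0,0,0,-1,0,0],
  [1,0,0,0,0,0,0],
  [1,0,0,0,0,0,0],
])

```text
time_s: 3.18
tool_pos: [0.5743, -0.1464, 0.4254]
ee_rot: [-0.409, 1.552, -2.123]
wrist_force: [-0.9, 0.1, -0.4]
gripper_width: 0.0856
```

```bash
cat > look.py <<'E'
from plant import *
from h import *
import sys
s=get_state();T=tool(s);d=get_image("wrist")
p=d["pixels"];cv2.imwrite(sys.argv[1],p)
y=T[:3,1];print("t",s["time_s"],"q",s["qpos"].round(3),"pos",T[:3,3].round(4),"x",T[:3,0].round(4),"yawy",np.arctan2(y[1],y[0]).round(4))
h=cv2.cvtColor(p,cv2.COLOR_BGR2HSV);m=cv2.inRange(h,(15,110,90),(32,255,255))
n,_,st,ce=cv2.connectedComponentsWithStats(m)
for i in range(1,n):
    if st[i,4]>6: print(st[i,4],ce[i].round(1),onz(d,ce[i],0.201,T).round(4))
E
python3 look.py pics/w2.png
```

```text
t 3.175 q [ 0.399  0.417 -0.31   1.883  0.185  0.876 -0.149] pos [ 0.5743 -0.1464  0.4254] x [-0.01   -0.0163 -0.9998] yawy -0.1428
89 [373.2 136.2] [ 0.6096 -0.1063  0.201 ]
1059 [327.5 166.3] [ 0.5835 -0.119   0.201 ]
16 [111.6 242.4] [ 0.4535 -0.1459  0.201 ]
83 [ 49.5 285.9] [ 0.4078 -0.1681  0.201 ]
```

View pics/w2.png

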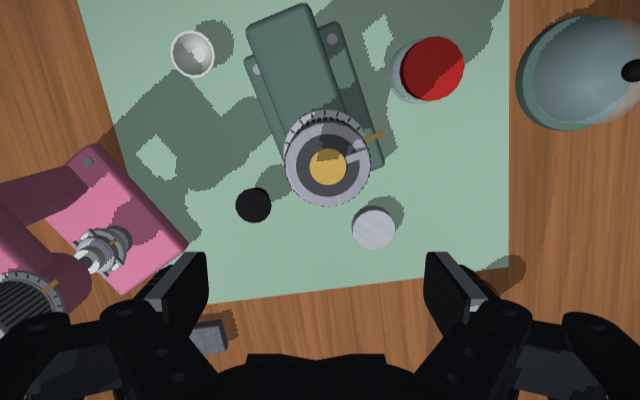

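Wrist view: button at (327,166), i.e. axis (0.5835, -0.119); pip at about (355,157); hand tip at (378,134). Correcting position and tilt.

```bash
cat > corr.py <<'E'
from plant import *
from h import *
import sys
def corr(x,y,z):
    s=get_state();T=tool(s);Rm=T[:3,:3]
    sh=Rm.T@(np.array([x,y,z])-T[:3,3])/.2
    w=Rm.T@np.cross(Rm[:,0],[0,0,-1])/np.radians(8)
    yv=Rm[:,1];print("t",round(s["time_s"],3),"pos",T[:3,3].round(4),"yaw",np.arctan2(yv[1],yv[0]).round(4),"shift",sh.round(4),"turn",w.round(3),"F",s["wrist_force"].round(2),"M",s["moment"].round(3),"w",round(s["gripper_width"],4),"q7",s["qpos"][6].round(3))
corr(*map(float,sys.argv[1:4]))
E
python3 corr.py .5835 -.119 .40
```

```text
t 3.225 pos [ 0.5743 -0.1464  0.4254] yaw -0.1424 shift [ 0.1243  0.0272 -0.1445] turn [0.    0.127 0.054] F [ 0.01 -0.74 -1.23] M [ 0.014  0.03  -0.027] w 0.0853 q7 -0.148
```

Call:
carry_out([
  [1,0.124,0.027,-0.144,0,0.127,0.054],
  [1,0,0,0,0,0,0],
])

```text
time_s: 3.48
tool_pos: [0.5835, -0.1195, 0.3999]
ee_rot: [1.108, 1.57, -0.61]
wrist_force: [-0.0, -0.2, 0.6]
gripper_width: 0.0856
```

```bash
python3 look.py pics/w3.png; python3 corr.py .5835 -.119 .40
```

```text
t 3.475 q [ 0.357  0.45  -0.315  1.902  0.187  0.817 -0.204] pos [ 0.5835 -0.1195  0.3999] x [ 1.e-03 -7.e-04 -1.e+00] yawy -0.1466
116 [362.9 194.4] [ 0.6102 -0.1003  0.201 ]
1210 [313.8 237.7] [ 0.5835 -0.1189  0.201 ]
18 [ 91.9 288.4] [ 0.4653 -0.1299  0.201 ]
t 3.525 pos [ 0.5838 -0.1215  0.401 ] yaw -0.149 shift [ 0.005  -0.0034 -0.0123] turn [ 0.     0.018 -0.024] F [ 0.03 -0.79 -0.03] M [-0.065  0.019 -0.015] w 0.0853 q7 -0.203
```

Call:
carry_out([
  [1,0.16,-0.003,-0.01,0,0,0],
  [1,0.16,0,0,0,0,0],
  [1,0,0,0,0,0,0],
])

```text
time_s: 3.9
tool_pos: [0.5848, -0.1231, 0.3386]
ee_rot: [0.955, 1.56, -0.77]
wrist_force: [-0.4, -0.6, -0.1]
gripper_width: 0.0856
```

```bash
python3 corr.py .5835 -.119 .336
```

```text
t 3.9 pos [ 0.5848 -0.1231  0.3386] yaw -0.1542 shift [ 0.013  -0.0095 -0.0194] turn [-0.     0.045 -0.064] F [-0.41 -0.59 -0.11] M [-0.018  0.029 -0.008] w 0.0856 q7 -0.247
```

Call:
carry_out([
  [1,0.013,-0.0095,-0.0194,0,0.045,-0.064],
  [1,0,0,0,0,0,0],
])

```text
time_s: 4.15
tool_pos: [0.5844, -0.1197, 0.3386]
ee_rot: [1.453, 1.567, -0.274]
wrist_force: [0.2, 0.1, 0.8]
gripper_width: 0.0853
```

```bash
python3 look.py pics/w4.png; python3 corr.py .5835 -.119 .336
```

```text
t 4.15 q [ 0.334  0.526 -0.288  1.95   0.227  0.693 -0.248] pos [ 0.5844 -0.1197  0.3386] x [ 0.0035 -0.001  -1.    ] yawy -0.1559
25 [342.6 186.4] [ 0.5998 -0.0803  0.201 ]
241 [377.2 228.6] [ 0.6088 -0.0955  0.201 ]
2549 [309.7 305.1] [ 0.5834 -0.119   0.201 ]
t 4.2 pos [ 0.5847 -0.12    0.3389] yaw -0.1561 shift [ 0.0145 -0.0065 -0.0039] turn [-0.     0.005 -0.034] F [-0.04 -0.04  0.95] M [ 0.036 -0.011 -0.012] w 0.085 q7 -0.248
```

Call:
carry_out([
  [0.3,0.01,-0.006,-0.004,0,0,-0.03],
  [-1,0,0,0,0,0,0],
  [-1,0,0,0,0,0,0],
  [-1,0,0,0,0,0,0],
  [-1,0,0,0,0,0,0],
  [-1,0,0,0,0,0,0],
])

```text
time_s: 4.95
tool_pos: [0.5831, -0.1189, 0.3387]
ee_rot: [0.456, 1.569, -1.271]
wrist_force: [-1.9, -0.6, 1.9]
gripper_width: 0.0466
```

```bash
python3 look.py pics/w5.png; python3 corr.py .5835 -.119 .336
```

```text
t 4.95 q [ 0.333  0.525 -0.288  1.952  0.226  0.695 -0.25 ] pos [ 0.5831 -0.1189  0.3387] x [ 5.0e-04 -1.5e-03 -1.0e+00] yawy -0.1565
21 [345.9 186.8] [ 0.5991 -0.0798  0.201 ]
239 [381.8 229.4] [ 0.6085 -0.0953  0.201 ]
2528 [315.3 306.1] [ 0.5835 -0.119   0.201 ]
30 [ 47.9 330.2] [ 0.4916 -0.114   0.201 ]
t 5.0 pos [ 0.583  -0.1188  0.3387] yaw -0.1564 shift [0.0136 0.0023 0.0004] turn [ 0.     0.01  -0.005] F [-0.91  0.46  1.9 ] M [ 0.064  0.236 -0.   ] w 0.0466 q7 -0.25
```

View pics/w5.png

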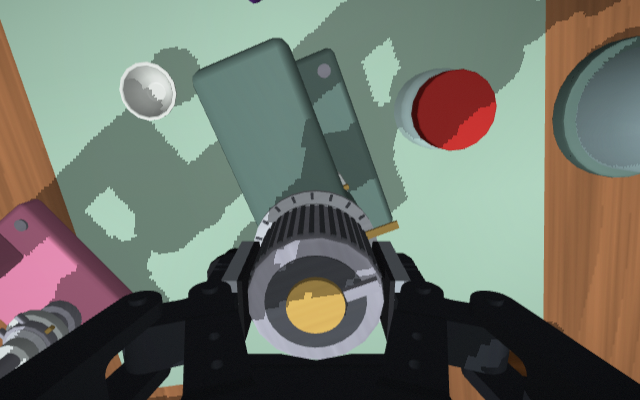

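Gripped at 46.6 mm; pip at (360,290), hand at (382,229). Yaw zero is -0.1564. First turn to about 0.4 rad, which is before any possible touch.

Call:
carry_out([
  [-1,0,0,0,0.5,0,0],
  [-1,0,0,0,0.5,0,0],
  [-1,0,0,0,0.5,0,0],
  [-1,0,0,0,0.5,0,0],
  [-1,0,0,0,0.5,0,0],
  [-1,0,0,0,0.5,0,0],
  [-1,0,0,0,0,0,0],
])

```text
time_s: 5.88
tool_pos: [0.5835, -0.1189, 0.3387]
ee_rot: [0.739, 1.568, -1.417]
wrist_force: [-1.0, -0.3, 1.7]
gripper_width: 0.0468
```

```bash
python3 corr.py .583 -.119 .3387
```

```text
t 5.875 pos [ 0.5835 -0.1189  0.3387] yaw -0.585 shift [ 0.0002 -0.0016  0.0018] turn [ 0.     0.012 -0.011] F [-1.05 -0.35  1.74] M [0.013 0.283 0.033] w 0.0468 q7 -0.591
```

Call:
carry_out([
  [-1,0,0,0,0.5,0,0],
  [-1,0,0,0,0,0,0],
])

```text
time_s: 6.12
tool_pos: [0.5835, -0.1189, 0.3387]
ee_rot: [0.748, 1.568, -1.477]
wrist_force: [-0.6, -0.1, 1.8]
gripper_width: 0.0467
```

```bash
cat > feel.py <<'E'
from plant import *
from h import *
f=[]
for i in range(3):
    s=get_state();T=tool(s);y=T[:3,1];a=-(np.arctan2(y[1],y[0])+.1564);f.append(s["moment"][2])
    if i<2: get_image("wrist")
print("t",round(s["time_s"],2),"ring",a.round(3),"notch",(a/.31416).round(2),"Mz",np.round(f,3),"mean",np.mean(f).round(3),"pos",T[:3,3].round(4),"tilt",T[:3,0].round(4)[:2],"q7",s["qpos"][6].round(2))
E
python3 feel.py
```

```text
t 6.22 ring 0.497 notch 1.58 Mz [-0.08   0.015 -0.038] mean -0.034 pos [ 0.5835 -0.119   0.3387] tilt [ 0.0003 -0.0022] q7 -0.65
```

Call:
carry_out([
  [-1,0,0,0,0.5,0,0],
  [-1,0,0,0,0,0,0],
])

```text
time_s: 6.48
tool_pos: [0.5835, -0.1191, 0.3387]
ee_rot: [0.924, 1.569, -1.369]
wrist_force: [-1.3, 0.5, 1.5]
gripper_width: 0.0469
```

```bash
python3 feel.py
```

```text
t 6.58 ring 0.566 notch 1.8 Mz [-0.06   0.007  0.032] mean -0.007 pos [ 0.5836 -0.119   0.3387] tilt [ 0.0004 -0.002 ] q7 -0.7
```

```bash
sed -i 's/,"q7",s\["qpos"\]\[6\].round(2)/,"q7",s["qpos"][6].round(2),"tau7",np.round(g,4)/; s/^f=\[\]/f=[];g=[]/; s/;f.append/;g.append(s["tau"][6]);f.append/' feel.py; python3 feel.py
```

```text
t 6.67 ring 0.566 notch 1.8 Mz [0.032 0.009 0.019] mean 0.02 pos [ 0.5836 -0.119   0.3387] tilt [ 0.0004 -0.002 ] q7 -0.7 tau7 [-0.004  -0.0124 -0.0103]
```

Call:
carry_out([
  [-1,0,0,0,0.36,0,0],
  [-1,0,0,0,0,0,0],
])

```text
time_s: 6.92
tool_pos: [0.5836, -0.1191, 0.3387]
ee_rot: [1.049, 1.569, -1.294]
wrist_force: [-0.4, 0.5, 1.6]
gripper_width: 0.0467
```

```bash
python3 feel.py
```

```text
t 7.03 ring 0.616 notch 1.96 Mz [-0.039 -0.094  0.004] mean -0.043 pos [ 0.5836 -0.1191  0.3387] tilt [ 0.0006 -0.0018] q7 -0.74 tau7 [-0.0007  0.0428  0.038 ]
```

Call:
carry_out([
  [-1,0,0,0,0.36,0,0],
  [-1,0,0,0,0,0,0],
])

```text
time_s: 7.28
tool_pos: [0.5836, -0.1191, 0.3387]
ee_rot: [1.149, 1.569, -1.243]
wrist_force: [-1.4, -0.1, 1.1]
gripper_width: 0.0468
```

```bash
python3 feel.py
```

```text
t 7.38 ring 0.665 notch 2.12 Mz [ 0.026 -0.018  0.012] mean 0.007 pos [ 0.5836 -0.1191  0.3387] tilt [ 0.0006 -0.0018] q7 -0.78 tau7 [-0.0549 -0.013  -0.0351]
```

Call:
carry_out([
  [-1,0,0,0,0.36,0,0],
  [-1,0,0,0,0,0,0],
])

```text
time_s: 7.62
tool_pos: [0.5836, -0.1192, 0.3387]
ee_rot: [1.27, 1.569, -1.172]
wrist_force: [-0.1, 0.1, 1.4]
gripper_width: 0.0468
```

```bash
sed -i 's/range(3)/range(5)/;s/i<2/i<4/' feel.py; python3 feel.py
```

```text
t 7.83 ring 0.714 notch 2.27 Mz [-0.02  -0.016 -0.026  0.065  0.036] mean 0.008 pos [ 0.5836 -0.1192  0.3387] tilt [ 0.0008 -0.0018] q7 -0.82 tau7 [-0.0589 -0.0146 -0.0287 -0.0434 -0.0413]
```

Call:
carry_out([
  [-1,0,0,0,0.36,0,0],
  [-1,0,0,0,0,0,0],
])

```text
time_s: 8.07
tool_pos: [0.5836, -0.1192, 0.3387]
ee_rot: [1.391, 1.569, -1.1]
wrist_force: [-0.9, 0.3, 0.8]
gripper_width: 0.0469
```

```bash
python3 feel.py
```

```text
t 8.28 ring 0.764 notch 2.43 Mz [0.061 0.021 0.054 0.042 0.06 ] mean 0.048 pos [ 0.5836 -0.1192  0.3387] tilt [ 0.0008 -0.0017] q7 -0.86 tau7 [-0.0774 -0.0328 -0.0327 -0.0549 -0.0593]
```

Call:
carry_out([
  [-1,0,0,0,0.36,0,0],
  [-1,0,0,0,0,0,0],
])

```text
time_s: 8.52
tool_pos: [0.5836, -0.1193, 0.3387]
ee_rot: [1.518, 1.569, -1.023]
wrist_force: [-0.6, -0.5, 1.6]
gripper_width: 0.0466
```

```bash
python3 feel.py
```

```text
t 8.72 ring 0.814 notch 2.59 Mz [-0.035 -0.029  0.027  0.015  0.05 ] mean 0.006 pos [ 0.5836 -0.1193  0.3387] tilt [ 0.001  -0.0016] q7 -0.9 tau7 [-0.0477 -0.0052 -0.0001 -0.0181 -0.0319]
```

Not touching yet.

Call:
carry_out([
  [-1,0,0,0,0.36,0,0],
  [-1,0,0,0,0,0,0],
])

```text
time_s: 8.98
tool_pos: [0.5836, -0.1193, 0.3387]
ee_rot: [1.622, 1.569, -0.97]
wrist_force: [-0.8, 0.5, 0.9]
gripper_width: 0.0468
```

```bash
python3 feel.py
```

```text
t 9.18 ring 0.865 notch 2.75 Mz [-0.014  0.055 -0.022  0.02   0.014] mean 0.01 pos [ 0.5836 -0.1193  0.3387] tilt [ 0.0011 -0.0015] q7 -0.93 tau7 [-0.056  -0.0112 -0.0067 -0.0272 -0.0373]
```

Call:
carry_out([
  [-1,0,0,0,0.36,0,0],
  [-1,0,0,0,0,0,0],
])

```text
time_s: 9.43
tool_pos: [0.5836, -0.1194, 0.3387]
ee_rot: [1.762, 1.569, -0.88]
wrist_force: [-1.3, 0.1, 1.2]
gripper_width: 0.0464
```

```bash
python3 feel.py
```

```text
t 9.62 ring 0.915 notch 2.91 Mz [-0.051 -0.074 -0.09  -0.031 -0.016] mean -0.052 pos [ 0.5837 -0.1194  0.3387] tilt [ 0.0013 -0.0013] q7 -0.97 tau7 [0.0209 0.0618 0.0693 0.0565 0.0444]
```

Call:
carry_out([
  [-1,0,0,0,0.36,0,0],
  [-1,0,0,0,0,0,0],
])

```text
time_s: 9.88
tool_pos: [0.5837, -0.1194, 0.3387]
ee_rot: [1.858, 1.569, -0.834]
wrist_force: [-0.3, -1.2, 0.9]
gripper_width: 0.0465
```

```bash
python3 feel.py
```

```text
t 10.07 ring 0.965 notch 3.07 Mz [0.003 0.002 0.04  0.029 0.092] mean 0.033 pos [ 0.5837 -0.1194  0.3387] tilt [ 0.0013 -0.0013] q7 -1.01 tau7 [-0.0668 -0.0236 -0.0377 -0.0528 -0.0508]
```

Call:
carry_out([
  [-1,0,0,0,0.36,0,0],
  [-1,0,0,0,0,0,0],
])

```text
time_s: 10.32
tool_pos: [0.5837, -0.1195, 0.3387]
ee_rot: [1.943, 1.569, -0.798]
wrist_force: [-1.7, -0.2, 1.5]
gripper_width: 0.0464
```

```bash
python3 feel.py
```

```text
t 10.53 ring 1.015 notch 3.23 Mz [0.047 0.007 0.051 0.032 0.044] mean 0.036 pos [ 0.5837 -0.1195  0.3387] tilt [ 0.0014 -0.0013] q7 -1.05 tau7 [-0.0764 -0.0332 -0.0334 -0.0541 -0.0605]
```

Call:
carry_out([
  [-1,0,0,0,0.36,0,0],
  [-1,0,0,0,0,0,0],
])

```text
time_s: 10.78
tool_pos: [0.5836, -0.1196, 0.3387]
ee_rot: [2.069, 1.569, -0.723]
wrist_force: [-0.5, 0.0, 1.7]
gripper_width: 0.0468
```

```bash
python3 feel.py
```

```text
t 10.97 ring 1.065 notch 3.39 Mz [0.034 0.03  0.044 0.1   0.024] mean 0.046 pos [ 0.5837 -0.1196  0.3387] tilt [ 0.0015 -0.0012] q7 -1.09 tau7 [-0.089  -0.0447 -0.0415 -0.0627 -0.0711]
```

Call:
carry_out([
  [-1,0,0,0,0.36,0,0],
  [-1,0,0,0,0,0,0],
])

```text
time_s: 11.22
tool_pos: [0.5837, -0.1196, 0.3387]
ee_rot: [2.206, 1.569, -0.636]
wrist_force: [-1.1, -0.5, 1.0]
gripper_width: 0.0465
```

```bash
python3 feel.py
```

```text
t 11.43 ring 1.115 notch 3.55 Mz [ 0.034  0.042 -0.013  0.023  0.056] mean 0.028 pos [ 0.5837 -0.1197  0.3388] tilt [ 0.0016 -0.0011] q7 -1.13 tau7 [-0.0483 -0.0065 -0.0004 -0.0172 -0.0323]
```

Still no touch (same pattern as the previous click).

Call:
carry_out([
  [-1,0,0,0,0.36,0,0],
  [-1,0,0,0,0,0,0],
])

```text
time_s: 11.68
tool_pos: [0.5837, -0.1197, 0.3388]
ee_rot: [2.326, 1.569, -0.566]
wrist_force: [-1.3, -0.4, 2.2]
gripper_width: 0.0466
```

```bash
python3 feel.py
```

```text
t 11.88 ring 1.165 notch 3.71 Mz [-0.025  0.051 -0.072 -0.052  0.04 ] mean -0.012 pos [ 0.5837 -0.1197  0.3387] tilt [ 0.0017 -0.0011] q7 -1.17 tau7 [-0.0632 -0.0193 -0.0172 -0.038  -0.0463]
```

Call:
carry_out([
  [-1,0,0,0,0.36,0,0],
  [-1,0,0,0,0,0,0],
])

```text
time_s: 12.12
tool_pos: [0.5837, -0.1197, 0.3387]
ee_rot: [2.367, 1.569, -0.575]
wrist_force: [-0.4, -0.9, 1.5]
gripper_width: 0.0468
```

```bash
python3 feel.py
```

```text
t 12.32 ring 1.215 notch 3.87 Mz [ 0.001  0.028 -0.056 -0.01   0.066] mean 0.006 pos [ 0.5837 -0.1198  0.3388] tilt [ 0.0018 -0.0011] q7 -1.21 tau7 [-0.0543 -0.0127 -0.0148 -0.0332 -0.0415]
```

Call:
carry_out([
  [-1,0,0,0,0.3,0,0],
  [-1,0,0,0,0,0,0],
])

```text
time_s: 12.58
tool_pos: [0.5837, -0.1198, 0.3387]
ee_rot: [2.352, 1.569, -0.633]
wrist_force: [-0.6, 0.1, 1.0]
gripper_width: 0.0467
```

```bash
python3 feel.py
```

```text
t 12.78 ring 1.258 notch 4.0 Mz [0.119 0.125 0.127 0.173 0.141] mean 0.137 pos [ 0.5837 -0.1198  0.3387] tilt [ 0.0018 -0.0011] q7 -1.24 tau7 [-0.1879 -0.1579 -0.1488 -0.1476 -0.1531]
```

Touch: Mz is about 0.14 N m at ring 1.258 rad (notch 4.0), which is some 30 N, with first touch at about 1.16–1.19. Stopping here and backing off three clicks, to notch 1 (0.314).

Call:
carry_out([
  [-1,0,0,0,-0.5,0,0],
  [-1,0,0,0,-0.5,0,0],
  [-1,0,0,0,-0.5,0,0],
  [-1,0,0,0,-0.5,0,0],
  [-1,0,0,0,-0.5,0,0],
  [-1,0,0,0,-0.5,0,0],
  [-1,0,0,0,-0.5,0,0],
  [-1,0,0,0,-0.5,0,0],
  [-1,0,0,0,-0.5,0,0],
  [-1,0,0,0,-0.5,0,0],
  [-1,0,0,0,-0.5,0,0],
  [-1,0,0,0,-0.5,0,0],
  [-1,0,0,0,-0.5,0,0],
  [-1,0,0,0,0,0,0],
])

```text
time_s: 14.52
tool_pos: [0.5832, -0.1197, 0.3387]
ee_rot: [3.108, 1.567, 1.047]
wrist_force: [-0.3, -0.9, 0.7]
gripper_width: 0.0468
```

```bash
python3 feel.py
```

```text
t 14.72 ring 0.334 notch 1.06 Mz [ 0.029  0.039  0.022  0.022 -0.005] mean 0.022 pos [ 0.5832 -0.1196  0.3387] tilt [0.0016 0.0025] q7 -0.51 tau7 [ 0.0211 -0.0363 -0.0396 -0.0158 -0.0179]
```

Call:
carry_out([
  [-1,0,0,0,-0.14,0,0],
  [-1,0,0,0,0,0,0],
])

```text
time_s: 14.98
tool_pos: [0.5832, -0.1196, 0.3387]
ee_rot: [3.051, 1.568, 1.01]
wrist_force: [-0.2, 0.3, 1.3]
gripper_width: 0.0467
```

```bash
python3 feel.py
```

```text
t 15.18 ring 0.314 notch 1.0 Mz [-0.032 -0.001  0.012  0.019  0.046] mean 0.009 pos [ 0.5832 -0.1196  0.3387] tilt [0.0015 0.0024] q7 -0.5 tau7 [ 0.0063 -0.0078 -0.0119 -0.0126 -0.0111]
```

Call:
carry_out([
  [1,0,0,0,0,0,0],
  [1,0,0,0,0,0,0],
  [1,0,0,0,0,0,0],
  [1,0,0,0,0,0,0],
  [1,0,0,0,0,0,0],
  [1,-0.1,0,0,0,0,0],
  [1,-0.16,0,0,0,0,0],
  [1,-0.16,0,0,0,0,0],
  [1,-0.16,0,0,0,0,0],
  [1,0,0,0,0,0,0],
])

```text
time_s: 16.42
tool_pos: [0.5834, -0.1196, 0.4575]
ee_rot: [3.128, 1.567, 1.086]
wrist_force: [0.7, 0.2, 1.0]
gripper_width: 0.0855
```

```bash
python3 look.py pics/w6.png; python3 - <<'E'
import cv2
p=cv2.imread('pics/w6.png');cv2.imwrite('pics/w6c.png',cv2.resize(p[130:330,215:415],None,fx=3,fy=3,interpolation=cv2.INTER_CUBIC))
E
```

```text
t 16.425 q [ 0.303  0.379 -0.235  1.849  0.103  0.924 -0.449] pos [ 0.5834 -0.1196  0.4575] x [ 0.0019  0.0035 -1.    ] yawy -0.4707
8 [333.1 155.1] [ 0.6091 -0.0936  0.201 ]
727 [315.2 207.2] [ 0.5835 -0.119   0.201 ]
33 [354.1 214.7] [ 0.6041 -0.1352  0.201 ]
```

View pics/w6c.png

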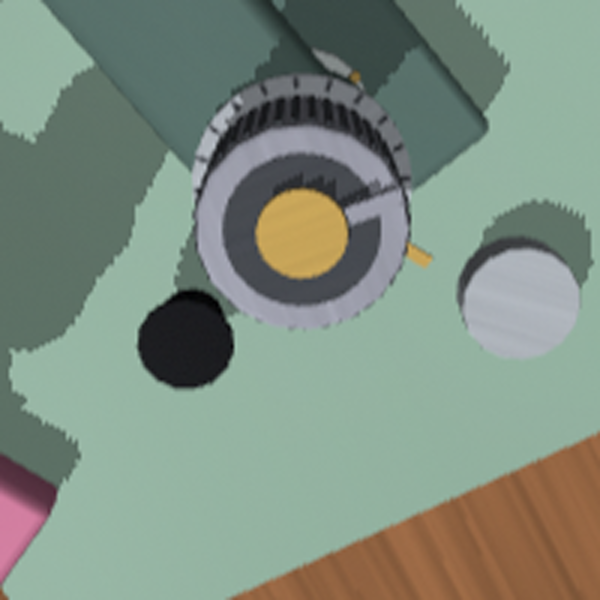

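The crop shows the ring free, with the pip bar at crop (370,203) and the hand tip at (420,257). Measuring the angle between them.

```bash
python3 - <<'E'
from plant import *
from h import *
s=get_state();T=tool(s);d=get_image("wrist")
c=onz(d,(315.2,207.2),.201,T)[:2]
a=[]
for uv,z in(((338.3,197.7),.201),((354.1,214.7),.157)):
    v=onz(d,uv,z,T)[:2]-c;a.append(np.arctan2(v[1],v[0]));print(v.round(4),np.hypot(*v).round(4),a[-1].round(3))
print("backed off",a[0]-a[1],"rad; moment",s["moment"].round(3),"F",s["wrist_force"].round(2))
E
```

```text
[ 0.0162 -0.001 ] 0.0162 -0.064
[ 0.0184 -0.0306] 0.0357 -1.03
backed off 0.9656017137578027 rad; moment [-0.012  0.013 -0.016] F [ 0.37 -0.27  0.32]
```

```bash
python3 -c "
from plant import *
print(close_job())"
```

```text
the job is handed in; nothing more can be done
None
```

The press is set: I turned the ring clockwise until the pusher touched the watch, backed it off three clicks, let go and handed the job in at about 16.5 s.

- **Touch:** The moment on the ring rose clearly between 1.215 and 1.258 rad, to about 0.14 N m. By the given ratios that is roughly 30 N on the watch, within 10–80 N. I put the first touch at about 1.16–1.19 rad, and the farthest point, 1.258 rad, lies on notch 4.
- **Back-off:** The ring now stands at notch 1 (0.314 rad by tool yaw). After release, the wrist camera gave 0.966 rad from hand to pip, against 0.942 for three clicks. The difference is within picking error.
- **Release:** The gripper is open, 12 cm above where it held the ring, and reads no load. I commanded no contact with anything else on the bench, but took no final overview picture.
- **Noise:** Single moment readings scattered by about 0.04 N m, so I used averages and the joint 7 torque. One step before the touch, the averages still showed no clear rise, so the first-touch angle is only an estimate.

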